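# Pack the storm kit into the mudroom bench

## Robot

A 6-joint arm with a two-finger parallel gripper is mounted at the origin on the work surface. World frame = base frame: x ahead of the robot, y to its left, z up, the work surface at z = 0. Lengths are in m, angles in rad, forces in N, time in s.
With the tool pointing down it reaches from about 0.375 to 0.75 m from the base axis. Payload 9 kg.
Tool frame: the origin (TCP) lies on the centre line of the jaws, within the pads' length; the fingertips stand 14 mm ahead of it and the grasp point (between the pads) lies 5 mm behind it (ctrl.tip_extent is the distance from the TCP to the fingertips, in m); z points along the fingers, y is the line along which they close (so a half turn about z gives the same grasp; the last joint's range is limited). The gripper opens to 85 mm and grips with 20 to 120 N. Pads are 22 mm wide; open, the fingers measure 114 mm over their backs; the gripper's body (76 mm by 85 mm) begins 54 mm behind the grasp point. The pads swing forward as they close: fully open they stand 13 mm farther back than shut.
Start: joints at [-1.539, 0.104, 0.097, 1.564, 0, 1.353], TCP at [0.148, -0.581, 0.245] pointing down, gripper open.
Joint ranges: [-2.99, 2.99], [-0.84, 1.86], [-1.1, 1.16], [-1.84, 2.11], [-1.51, 1.56], [-3.14, 3.14]. Speed limits (rad/s): [2.22, 2.22, 2.57, 3.14, 3.14, 3.14].

## Interface

Orientations are given as [roll, pitch, yaw] about the fixed x, y, z axes, in that order (R = Rz(yaw) Ry(pitch) Rx(roll)).
In Python, from bench import ctrl gives the robot as it stands. The module is installed in compiled form; this text tells all that it offers.
- The arm moves only by the tool jog_arm, never from a script. Its argument "motion" is a list of rows, each a list of 6 numbers: the shift along the tool's x, y, z in m, then the turn, a rotation vector about the tool's x, y, z in degrees. A call has 1 to 8 rows; each row is the pose to reach, as a shift and turn from the pose commanded when the call began, along the tool's axes at that moment; what a row does not reach only later rows make up. A row lasts 1/12 s, in which the tool goes at most 41.7 mm and 7.16 degrees, less where a joint would pass 70% of its speed; a pose out of reach is approached as far as the arm can. A call with a gripper value outside its range is refused whole. "jaw" is the finger opening in m, from 0 to 0.0854, set as the call begins (left out, the last holds). The fingers move at their own pace and stop on an object; the grip force is fixed at half the most. Time passes only in rows, so rows that repeat a pose let the fingers close. It gives the time, the measured TCP pose, the force, the opening and the grip force at its end, in the units of the state.
- ctrl.get_obs(): the state, without advancing time (a new reading comes with each control period).
- ctrl.capture(name): name is "scene" or "top"; returns a dict with "frame" (400x640x3 uint8, red, green, blue), "fx", "fy", "cx", "cy" (pixels), "k1" (the pictures are not rectified: a ray, as slopes to the right and down, at radius r is drawn at 1 + k1 r^2 times it, then the intrinsics apply), "extrinsics" (4x4, takes a point from camera to world coordinates). Camera axes: x right, y up, looking along -z (the intrinsics and any distortion apply to the point x, -y, -z); pixel columns grow to the right and rows downward; lengths in m; the calibration is good to about 2 mm. A picture is of the moment at which its call begins. There is no depth.
- ctrl.hand_in(): hands the job in; it is judged then, once.
The state is a dict: "time": time; "q": joint angles; "qd": joint speeds; "joint_torque": joint torques, N m; "tool_pos": TCP position; "eef_rot": TCP orientation; "force": force on the tool from outside, world axes, zero at the start; "wrist_torque": the same for the moment, N m; "finger_gap": finger opening in m; "gripper_force": force on a finger pad.
Only numpy, scipy, OpenCV 4.12 (cv2) and the standard library are available. Lean on these libraries where they do the work, as an engineer would, in place of code of your own. Each camera call takes 0.05 s, during which the arm holds its last target. There are 200 camera calls.

## Task

Pack the power-cut kit into the open storage well of the mudroom bench: stack the three candle tins upright on the round cork mat, the largest at the bottom, the middle one on it and the smallest on top, each centred on what is under it, and lay the flashlight in the V-notches of the wooden cradle. Leave the mug, the key fob and the ice-cleat buckle where they are.

Things in the scene. Friction and masses are not known exactly. Their poses are not given: they have to be found in the camera images.
- large_tin: largest of three round lidded metal candle tins, all of the same plain metal; 62 mm across, 32 mm high, 90 to 180 g. Origin at the centre of its underside, z up. Stands upright on the bench top (z = 0) to the right of the well
- medium_tin: middle-sized candle tin, 48 mm across, 28 mm high, 55 to 110 g. Origin at the centre of its underside, z up. Stands upright on the bench top
- small_tin: smallest candle tin, 36 mm across, 26 mm high, 35 to 70 g. Origin at the centre of its underside, z up. Stands upright on the bench top
- flashlight: yellow plastic flashlight lying on the bench top, 177 mm long, 140 to 280 g. x runs along it towards the lens; origin on the barrel's axis at its mid-length, 23 mm above the bench. Round barrel 34 mm in diameter from x = -60 to 60 mm, then a square tail cap (46 x 46 mm, to x = -85 mm) and a square head (46 x 46 mm, to x = 92 mm) on which it lies without rolling
- cork_mat: flat round cork mat, 100 mm across, 4 mm thick, fixed on the floor of the storage well. Origin at the centre of its underside. The well is a recess in the bench top (x 0.34 to 0.74, y 0.02 to 0.45 m), its floor 50 mm below the bench top; its seat lid is folded back beyond the left side, rising from y = 0.47 outward to 0.17 m high
- cradle: wooden flashlight cradle fixed on the well's floor: base 120 x 56 x 8 mm with two V-notched supports (10 mm thick, 38 mm high, 60 mm wide) at x = -40 and +40 mm, free for fingers between. Origin at the centre of its underside, z up; the flashlight lies along x, either way round. The 90-degree notches start 12 mm above the origin; a barrel lying in them has its axis 36 mm above the origin
- mug: green ceramic mug standing on the bench, 80 mm across, 85 mm high, handle on its side; not to be moved. Origin at the centre of its underside
- key_fob: black plastic key fob lying on the bench, 62 x 36 x 13 mm; not to be moved. Origin at the centre of its underside
- cleat_buckle: flat steel ice-cleat buckle lying on the bench, 50 x 44 x 8 mm; not to be moved. Origin at the centre of its underside
Things that resemble listed ones, but are neither listed nor needed, are in the scene too. What is shaped like the medium_tin but black, pink or turquoise is not meant.

How it is judged:
On the way, in this order (a step that is already met when the one before it is completed fails the run):
1. the largest tin stands on the cork mat (horizontal distance between large_tin and cork_mat below 0.015 m and z of large_tin in the frame of cork_mat between 0 and 0.008 m and angle between large_tin's own z axis and vertical below 0.12 rad), for 0.2 s.
2. the middle tin stands on the largest, which is still on the mat (all of step 1 and horizontal distance between medium_tin and large_tin below 0.012 m and z of medium_tin in the frame of large_tin between 0.028 and 0.036 m and angle between medium_tin's own z axis and vertical below 0.12 rad), for 0.2 s.
3. the smallest tin stands on the middle one, the stack still in place (all of step 2 and horizontal distance between small_tin and medium_tin below 0.01 m and z of small_tin in the frame of medium_tin between 0.024 and 0.032 m and angle between small_tin's own z axis and vertical below 0.12 rad), for 0.2 s.
At the end, for the whole second after the job is handed in: Large tin upright on the mat (centres within 15 mm), middle tin on it (12 mm), small tin on that (10 mm), tilts under 0.12 rad; flashlight in both notches (6 mm sideways and in height, 16 mm lengthwise, 0.1 rad, either way round, laid in before or after the tins); all released and at rest (all of step 3 and x of flashlight in the frame of cradle between -0.016 and 0.016 m and y of flashlight in the frame of cradle between -0.006 and 0.006 m and z of flashlight in the frame of cradle between 0.03 and 0.042 m and angle between the x axis of flashlight and the x axis of cradle, either way round below 0.1 rad and linear speed of each of large_tin, medium_tin, small_tin, flashlight below 0.02 m/s); the robot touches nothing.
It fails at once if the mug is moved by more than 20 mm (distance of mug from where it was at the start of the episode above 0.02 m).
It fails at once if the key fob is moved by more than 20 mm (distance of key_fob from where it was at the start of the episode above 0.02 m).
It fails at once if the ice-cleat buckle is moved by more than 20 mm (distance of cleat_buckle from where it was at the start of the episode above 0.02 m).
It also fails if it takes over 128 s, if anything falls off the work surface, if the arm or the gripper's body presses on something with over 40 N, if the wrist force passes 120 N, or if a joint passes its speed limit or range.

## Working session

There is one attempt and no reset: what is moved stays moved. The work goes in short steps, Python scripts to look and compute and a tool call to move; the robot and the scene stay as the last step left them, time stands still between calls to the robot, and variables do not carry over. Pictures are saved under pics/ and viewed, at most 16 in all, crops included, and the job is handed in when it is done.

Besides the shell and the picture viewer there is one more tool, called after ">>>" by a JSON object that holds its "fn" and its "kwargs", one argument or row to a line. jog_arm: Moves the arm, as the interface text tells. Its arguments: {"type":"object","properties":{"motion":{"type":"array"},"jaw":{"type":"number"}},"required":["motion"]}

```bash
mkdir -p pics; cat > h.py <<'E'
import numpy as np, cv2
from bench import ctrl
def cap(n,save=None):
    c=ctrl.capture(n)
    if save: cv2.imwrite('pics/'+save,cv2.cvtColor(c['frame'],cv2.COLOR_RGB2BGR))
    return c
def ray(c,u,v):
    K=np.array([[c['fx'],0,c['cx']],[0,c['fy'],c['cy']],[0,0,1.]])
    p=cv2.undistortPoints(np.array([[[u,v]]],float),K,np.array([c['k1'],0,0,0,0.]))[0,0]
    E=np.array(c['extrinsics']); return E[:3,3],E[:3,:3]@np.array([p[0],-p[1],-1])
def at(c,u,v,z):
    o,d=ray(c,u,v); return o+d*(z-o[2])/d[2]
def proj(c,P):
    E=np.array(c['extrinsics']); p=E[:3,:3].T@(np.array(P)-E[:3,3]); x,y=p[0]/-p[2],-p[1]/-p[2]
    s=1+c['k1']*(x*x+y*y); return np.array([c['fx']*x*s+c['cx'],c['fy']*y*s+c['cy']])
E
python3 - <<'E'
from h import *
for n in('top','scene'):
    c=cap(n,n+'0.png'); print(n,c['fx'],c['k1'],np.array(c['extrinsics']).round(3).tolist())
o=ctrl.get_obs(); print(o['time'],o['tool_pos'],o['eef_rot'],ctrl.tip_extent)
E
```

```text
top 362.96789824626376 0.021542628160254533 [[-0.007, 0.995, -0.103, 0.493], [-1.0, -0.007, 0.001, -0.05], [0.0, 0.103, 0.995, 0.886], [0.0, 0.0, 0.0, 1.0]]
scene 462.95252360838606 -0.027063806302073636 [[0.206, -0.803, 0.559, 1.294], [0.978, 0.176, -0.108, -0.192], [-0.011, 0.569, 0.822, 1.092], [0.0, 0.0, 0.0, 1.0]]
0.1 [ 0.14830993 -0.5810756   0.24456299] [-3.14037412e+00 -2.64873480e-04  2.49773049e-01] 0.014
```

View pics/top0.png

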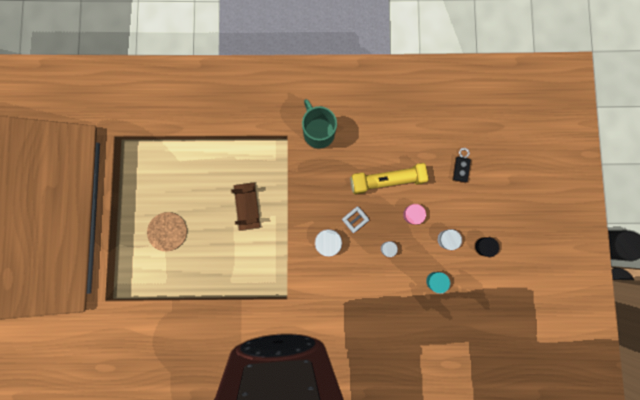

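View pics/scene0.png

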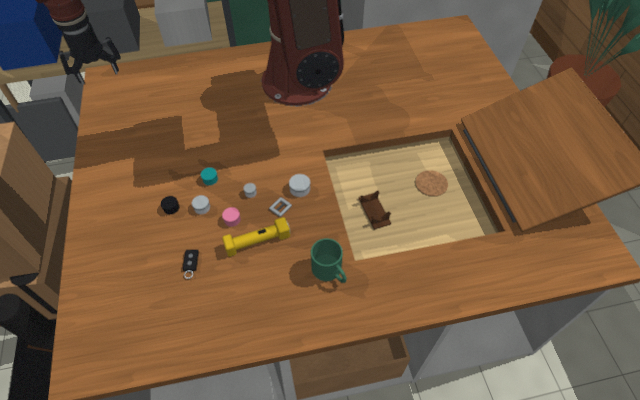

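```bash
python3 - <<'E'
from h import *
T=cap('top');S=cap('scene')
def blobs(c,m,box,mn=25):
    x0,y0,x1,y1=box; k=np.zeros_like(m); k[y0:y1,x0:x1]=m[y0:y1,x0:x1]
    n,l,s,ce=cv2.connectedComponentsWithStats(k); return [(s[i,4],ce[i],(l==i).astype(np.uint8)) for i in range(1,n) if s[i,4]>=mn]
hsv=lambda c:cv2.cvtColor(c['frame'],cv2.COLOR_RGB2HSV)
for n,c,bx in(('top',T,(300,190,510,300)),('scene',S,(130,150,320,240))):
    h=hsv(c); m=((h[...,1]<60)&(h[...,2]>110)).astype(np.uint8)
    for a,ce,mm in blobs(c,m,bx): 
        ct=cv2.findContours(mm,0,1)[0][0]; (u,v),r=cv2.minEnclosingCircle(ct)
        print(n,'grey',a,ce.round(1),r.__round__(1),at(c,*ce,.02)[:2].round(4),'z.03',at(c,u,v,.03)[:2].round(4))
    m=((h[...,0]>20)&(h[...,0]<34)&(h[...,1]>190)&(h[...,2]>120)).astype(np.uint8)
    bx=(340,150,440,205) if n=='top' else (210,210,300,260)
    for a,ce,mm in blobs(c,m,bx,100):
        P=np.array([at(c,u,v,.025)[:2] for v,u in np.argwhere(mm)]); 
        r=cv2.minAreaRect((P*1000).astype(np.float32)); print(n,'flash',a,ce.round(1),r)
h=hsv(T); 
m=(h[...,2]<110).astype(np.uint8)
for a,ce,mm in blobs(T,m,(225,170,275,240),60): print('cradle',a,ce, cv2.minAreaRect(np.array([at(T,u,v,-.03)[:2]*1000 for v,u in np.argwhere(mm)],dtype=np.float32)))
for c,bx in((T,(140,205,195,258)),(S,(405,160,455,205))):
    x0,y0,x1,y1=bx; h=hsv(c); m=((h[...,1]>85)&(h[...,2]<215)).astype(np.uint8)
    for a,ce,mm in blobs(c,m,bx,200): print('mat',a,ce, at(c,*ce,-.046).round(4), cv2.boundingRect(mm))
cv2.imwrite('pics/c1.png',cv2.resize(cv2.cvtColor(T['frame'][110:310,90:290],4),None,fx=3,fy=3,interpolation=2))
E
```

```text
top grey 272 [355.1 219.3] 13.1 [ 0.5269 -0.1434] z.03 [ 0.5267 -0.142 ]
top grey 585 [328.  242.5] 13.8 [ 0.4727 -0.0781] z.03 [ 0.4728 -0.0779]
top grey 405 [449.7 239.1] 12.2 [ 0.4788 -0.3658] z.03 [ 0.4793 -0.3617]
top grey 214 [389.  248.7] 8.4 [ 0.4573 -0.222 ] z.03 [ 0.4581 -0.2201]
scene grey 348 [299.9 183.7] 11.6 [ 0.4719 -0.0763] z.03 [ 0.4835 -0.08  ]
scene grey 116 [250.  188.6] 7.2 [ 0.4582 -0.2215] z.03 [ 0.4705 -0.2218]
scene grey 236 [201.  203.3] 9.5 [ 0.4802 -0.365 ] z.03 [ 0.4903 -0.3638]
scene grey 152 [280.2 206.3] 11.1 [ 0.5389 -0.1458] z.03 [ 0.5465 -0.1469]
scene flash 741 [254.9 235.4] ((619.092041015625, -225.80572509765625), (52.85917663574219, 176.78062438964844), 8.661497116088867)
cradle 978 [246.85378323 205.61656442] ((564.9686889648438, 127.2547607421875), (113.84867858886719, 61.990379333496094), 6.638134956359863)
mat 1563 [168.92450416 229.5265515 ] [ 0.507   0.3248 -0.046 ] (140, 209, 55, 43)
mat 2250 [429.5 182. ] [ 0.501   0.3253 -0.046 ] (405, 160, 50, 45)
```

View pics/c1.png

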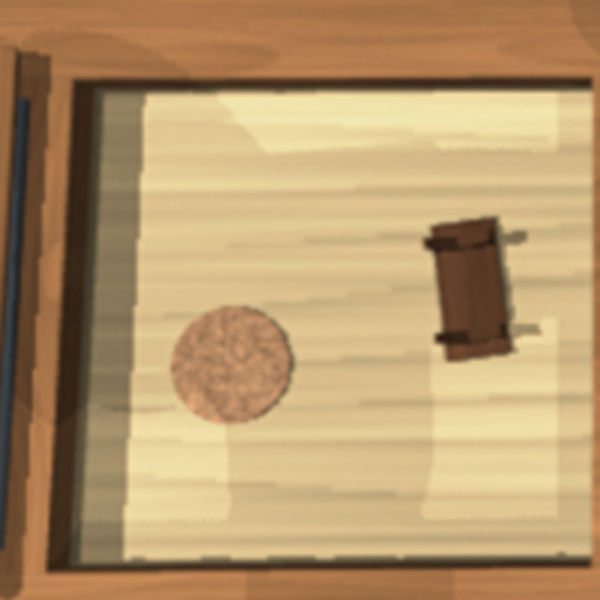

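>>> {"fn": "jog_arm", "kwargs": {
  "motion": [
    [0.027,-0.025,0,0,0,-7],
    [0.054,-0.05,0,0,0,-14],
    [0.081,-0.075,0,0,0,-21],
    [0.108,-0.1,0,0,0,-28],
    [0.135,-0.125,0,0,0,-35],
    [0.162,-0.15,0,0,0,-42],
    [0.19,-0.176,0,0,0,-49],
    [0.217,-0.202,0,0,0,-56]
  ],
  "jaw": 0.085
}}

```text
time: 0.87
tool_pos: [0.3092, -0.3304, 0.2452]
eef_rot: [3.141, 0.0, 1.233]
force: [0.9, -0.3, 0.4]
finger_gap: 0.0853
gripper_force: 0.0
```

```bash
cat >> h.py <<'E'
def go(P,yaw=np.pi/2):
    from scipy.spatial.transform import Rotation as R
    o=ctrl.get_obs(); r=R.from_euler('xyz',o['eef_rot']); g=R.from_euler('xyz',[np.pi,0,yaw])
    d=r.inv().apply(np.array(P)-o['tool_pos']); w=(r.inv()*g).as_rotvec(degrees=True)
    print('t',round(o['time'],2),'pos',o['tool_pos'].round(4),'rpy',np.round(o['eef_rot'],3),'q',np.round(o['q'],2),'gap',round(float(o['finger_gap']),4),'F',np.round(o['force'],1),'\n shift',d.round(4),'turn',w.round(2))
E
python3 - <<'E'
from h import *
c=cap('top','t1.png'); go([.4725,-.0775,.12])
print('mat',at(c,166.8,231.2,-.046)); 
q=[(432,225),(497,217),(513,352),(446,361)]
W=np.array([at(c,90+u/3-.33,110+v/3-.33,-.042)[:2] for u,v in q]); print('cradle',W.mean(0),W.round(3).tolist())
h=cv2.cvtColor(c['frame'],cv2.COLOR_RGB2HSV); m=((h[...,0]>18)&(h[...,0]<36)&(h[...,1]>180)&(h[...,2]>110)).astype(np.uint8); m[:,:340]=0;m[:,440:]=0;m[:150]=0;m[205:]=0
m=cv2.morphologyEx(m,cv2.MORPH_CLOSE,np.ones((7,7))); n,l,s,ce=cv2.connectedComponentsWithStats(m); print(s[1:],ce[1:])
i=1+s[1:,4].argmax(); P=np.array([at(c,u,v,.03)[:2]*1000 for v,u in np.argwhere(l==i)],np.float32); print(cv2.minAreaRect(P),P.mean(0))
E
```

```text
t 0.92 pos [ 0.3119 -0.3256  0.2458] rpy [ 3.141e+00 -2.000e-03  1.245e+00] q [-1.1  -0.35 -0.33  1.6   0.    0.8 ] gap 0.0852 F [5.2 2.4 1.5] 
 shift [0.2862 0.0727 0.1265] turn [  0.07  -0.13 -18.65]
mat [ 0.50283008  0.33005489 -0.046     ]
cradle [0.5659944  0.12640345] [[0.621, 0.161], [0.627, 0.106], [0.512, 0.091], [0.504, 0.148]]
[[416 182   1   1   1]
 [360 192   1   1   1]] [[416. 182.]
 [360. 192.]]
((614.2855224609375, -288.5455322265625), (0.0, 0.0), 0.0) [ 614.2855  -288.54553]
```

View pics/t1.png

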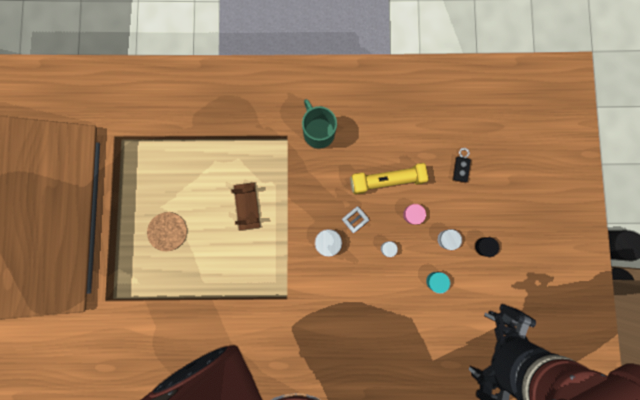

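>>> {"fn": "jog_arm", "kwargs": {
  "motion": [
    [0.036,0.009,0,0,0,-3],
    [0.072,0.018,0,0,0,-6],
    [0.108,0.027,0,0,0,-9],
    [0.144,0.036,0.02,0,0,-12],
    [0.18,0.045,0.04,0,0,-15],
    [0.216,0.055,0.06,0,0,-18.6],
    [0.252,0.064,0.08,0,0,-18.6],
    [0.286,0.073,0.1,0,0,-18.6]
  ]
}}

```text
time: 1.58
tool_pos: [0.474, -0.0862, 0.1451]
eef_rot: [3.141, 0.001, 1.552]
force: [0.3, -1.1, -0.2]
finger_gap: 0.085
gripper_force: 0.0
```

```bash
python3 - <<'E'
from h import *
c=cap('top','t2.png');s=cap('scene'); go([.4725,-.0775,.06])
print('matS',at(s,431,183,-.046))
h=cv2.cvtColor(c['frame'],cv2.COLOR_RGB2HSV); print(h[176,395],h[185,360],h[180,405],h[100,100])
for n,c,x0,x1,y0,y1,in(('top',c,340,440,150,205),('sc',s,210,300,210,260)):
    h=cv2.cvtColor(c['frame'],cv2.COLOR_RGB2HSV)
    m=((h[...,0]>=21)&(h[...,0]<36)&(h[...,1]>185)).astype(np.uint8); k=np.zeros_like(m);k[y0:y1,x0:x1]=m[y0:y1,x0:x1]
    k=cv2.morphologyEx(k,cv2.MORPH_CLOSE,np.ones((7,7))); n_,l,st,ce=cv2.connectedComponentsWithStats(k); i=1+st[1:,4].argmax(); print(n,st[i],ce[i])
    for z in(.023,.046):
        P=np.array([at(c,u,v,z)[:2]*1000 for v,u in np.argwhere(l==i)],np.float32); print(z,cv2.minAreaRect(P),P.mean(0))
    # slices along length
    ax=np.linalg.svd(P-P.mean(0))[2][0] if False else np.linalg.svd(P-P.mean(0),full_matrices=False)[2][0]; print('axis',ax,np.arctan2(ax[1],ax[0]))
E
```

```text
t 1.68 pos [ 0.4731 -0.0833  0.142 ] rpy [-3.137e+00 -3.000e-03  1.557e+00] q [-0.45 -0.26 -0.43  1.4   0.    1.14] gap 0.0855 F [-0.7 -0.4 -0.1] 
 shift [ 0.0055 -0.0003  0.0821] turn [-0.24 -0.18 -0.79]
matS [ 0.50568847  0.32851139 -0.046     ]
[ 26 163 247] [ 27 160 248] [ 24 172 227] [ 13 142 190]Traceback (most recent call last):
  File "<stdin>", line 8, in <module>
ValueError: attempt to get argmax of an empty sequence
```

>>> {"fn": "jog_arm", "kwargs": {
  "motion": [
    [0.005,0,0.02,0,0,-0.8],
    [0.005,0,0.045,0,0,-0.8],
    [0.005,0,0.07,0,0,-0.8],
    [0.005,0,0.09,0,0,-0.8],
    [0.005,0,0.1,0,0,-0.8],
    [0.005,0,0.1,0,0,-0.8],
    [0.005,0,0.1,0,0,-0.8]
  ]
}}

```text
time: 2.27
tool_pos: [0.4733, -0.0834, 0.0463]
eef_rot: [-3.141, 0.0, 1.565]
force: [0.7, -0.3, 0.6]
finger_gap: 0.0851
gripper_force: 0.0
```

```bash
python3 - <<'E'
from h import *
c=cap('top');s=cap('scene','s2.png'); go([.4725,-.0775,.016])
for n,c,x0,x1,y0,y1,in(('top',c,340,440,150,205),('sc',s,210,300,210,260)):
    h=cv2.cvtColor(c['frame'],cv2.COLOR_RGB2HSV)
    m=((h[...,0]>=21)&(h[...,0]<36)&(h[...,1]>150)).astype(np.uint8); k=np.zeros_like(m);k[y0:y1,x0:x1]=m[y0:y1,x0:x1]
    k=cv2.morphologyEx(k,cv2.MORPH_CLOSE,np.ones((7,7))); n_,l,st,ce=cv2.connectedComponentsWithStats(k); i=1+st[1:,4].argmax(); print(n,st[i],ce[i])
    for z in(.023,.046):
        P=np.array([at(c,u,v,z)[:2]*1000 for v,u in np.argwhere(l==i)],np.float32); print(z,cv2.minAreaRect(P),P.mean(0))
    ax=np.linalg.svd(P-P.mean(0),full_matrices=False)[2][0]; print('axis',ax,np.arctan2(ax[1],ax[0]))
E
```

```text
t 2.37 pos [ 0.4743 -0.0837  0.0474] rpy [3.140e+00 1.000e-03 1.565e+00] q [-0.45 -0.2  -0.56  1.21 -0.    1.13] gap 0.0852 F [ 0.1 -0.6 -0.1] 
 shift [ 0.0062 -0.0019  0.0314] turn [ 0.11  0.06 -0.31]
top [ 352  163   77   31 1194] [389.83249581 178.18844221]
0.023 ((625.5762329101562, -227.7626495361328), (48.87868118286133, 181.2303924560547), 8.557156562805176) [ 624.9842  -228.14919]
0.046 ((622.0406494140625, -223.032958984375), (47.57657241821289, 176.40234375), 8.557123184204102) [ 621.4642  -223.40907]
axis [ 0.15083814 -0.9885585 ] -1.4193803
sc [ 222  217   68   40 1034] [256.26789168 236.27079304]
0.023 ((623.767578125, -224.66799926757812), (68.30824279785156, 180.28457641601562), 9.047354698181152) [ 624.44904 -225.03246]
0.046 ((638.1919555664062, -223.97103881835938), (66.83857727050781, 176.40573120117188), 9.04734992980957) [ 638.8586  -224.32765]
axis [ 0.15114853 -0.9885111 ] -1.4190663
```

View pics/s2.png

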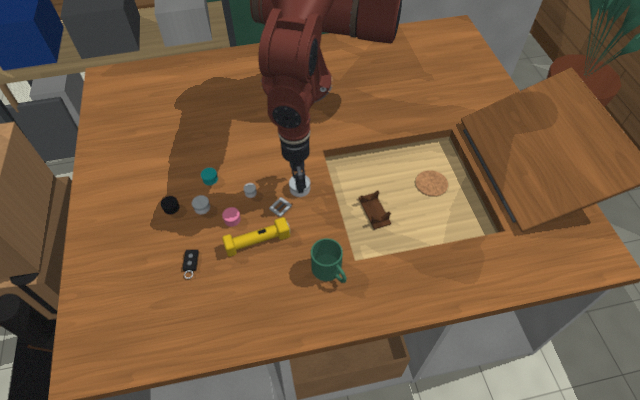

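>>> {"fn": "jog_arm", "kwargs": {
  "motion": [
    [0.006,-0.001,0.006,0,0,0],
    [0.006,-0.001,0.014,0,0,0],
    [0.006,-0.001,0.022,0,0,0],
    [0.006,-0.001,0.028,0,0,0],
    [0.006,-0.001,0.031,0,0,0],
    [0.006,-0.001,0.031,0,0,0]
  ]
}}

```text
time: 2.87
tool_pos: [0.4717, -0.0767, 0.0136]
eef_rot: [-3.14, -0.001, 1.566]
force: [0.5, 0.3, 0.7]
finger_gap: 0.0853
gripper_force: 0.0
```

>>> {"fn": "jog_arm", "kwargs": {
  "motion": [
    [0,0,0,0,0,0],
    [0,0,0,0,0,0],
    [0,0,0,0,0,0],
    [0,0,0,0,0,0],
    [0,0,0,0,0,0],
    [0,0,0,0,0,0],
    [0,0,0,0,0,0],
    [0,0,0,0,0,0]
  ],
  "jaw": 0.05
}}

```text
time: 3.53
tool_pos: [0.4729, -0.0773, 0.0156]
eef_rot: [3.141, 0.001, 1.566]
force: [-1.2, 1.1, 5.6]
finger_gap: 0.0599
gripper_force: 64.4
```

```bash
python3 - <<'E'
from h import *
c=cap('scene'); go([.503,.329,.12]); print(ctrl.get_obs()['gripper_force'])
cv2.imwrite('pics/c2.png',cv2.resize(cv2.cvtColor(c['frame'][130:230,240:360],4),None,fx=5,fy=5,interpolation=2))
E
```

```text
t 3.58 pos [ 0.4729 -0.0773  0.0156] rpy [3.141e+00 1.000e-03 1.566e+00] q [-0.44 -0.18 -0.6   1.15 -0.    1.14] gap 0.0601 F [-1.5  0.9  5.9] 
 shift [ 0.4064  0.0282 -0.1046] turn [ 0.06  0.03 -0.29]
64.36940789222717
```

View pics/c2.png

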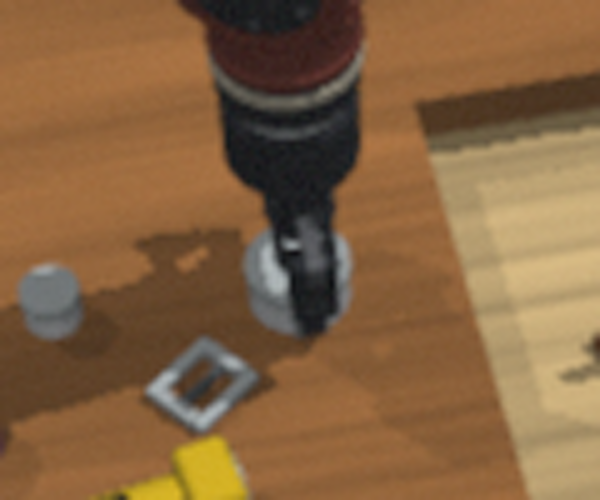

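>>> {"fn": "jog_arm", "kwargs": {
  "motion": [
    [0,0,-0.005,0,0,0],
    [0,0,-0.015,0,0,0],
    [0.005,0,-0.03,0,0,0],
    [0.015,0.001,-0.045,0,0,0],
    [0.03,0.002,-0.055,0,0,0],
    [0.05,0.003,-0.06,0,0,0],
    [0.075,0.005,-0.06,0,0,0],
    [0.1,0.007,-0.06,0,0,0]
  ]
}}

```text
time: 4.25
tool_pos: [0.4804, 0.0235, 0.0761]
eef_rot: [3.14, 0.0, 1.565]
force: [0.5, -0.4, -2.0]
finger_gap: 0.0601
gripper_force: 65.0
```

>>> {"fn": "jog_arm", "kwargs": {
  "motion": [
    [0.025,0.002,0,0,0,0],
    [0.05,0.004,0,0,0,0],
    [0.075,0.006,0,0,0,0],
    [0.1,0.008,0,0,0,0],
    [0.125,0.01,0,0,0,0],
    [0.15,0.012,0,0,0,0],
    [0.175,0.014,0,0,0,0],
    [0.2,0.015,0,0,0,0]
  ]
}}

```text
time: 4.92
tool_pos: [0.496, 0.2242, 0.0755]
eef_rot: [3.141, 0.0, 1.566]
force: [1.1, -0.4, -1.2]
finger_gap: 0.0597
gripper_force: 65.0
```

>>> {"fn": "jog_arm", "kwargs": {
  "motion": [
    [0.022,0.002,0,0,0,0],
    [0.044,0.003,0,0,0,0],
    [0.064,0.005,0,0,0,0],
    [0.08,0.006,0,0,0,0],
    [0.094,0.006,0,0,0,0],
    [0.102,0.006,0,0,0,0],
    [0.106,0.006,0,0,0,0],
    [0.106,0.006,0,0,0,0]
  ]
}}

```text
time: 5.58
tool_pos: [0.5024, 0.3291, 0.0748]
eef_rot: [-3.142, 0.0, 1.566]
force: [0.1, -0.4, -2.3]
finger_gap: 0.0602
gripper_force: 65.0
```

```bash
python3 - <<'E'
from h import *
c=cap('top');s=cap('scene'); go([.503,.329,-.0304])
cv2.imwrite('pics/c3.png',np.hstack([cv2.resize(cv2.cvtColor(x,4),(400,400),interpolation=2) for x in(c['frame'][180:280,120:220],s['frame'][120:220,370:470])]))
for x in(c,s):print(proj(x,[.503,.329,-.046]),proj(x,ctrl.get_obs()['tool_pos']))
E
```

```text
t 5.68 pos [0.5024 0.3282 0.0747] rpy [-3.141  0.     1.565] q [ 0.36  0.14 -0.17  1.26 -0.    1.94] gap 0.0599 F [ 0.7 -0.1 -2.7] 
 shift [0.0008 0.0006 0.1051] turn [-0.01  0.03 -0.31]
[167.21981107 231.12940968] [145.2304423  230.97840857]
[430.84937278 182.30357729] [438.60772043 156.53533427]
```

View pics/c3.png

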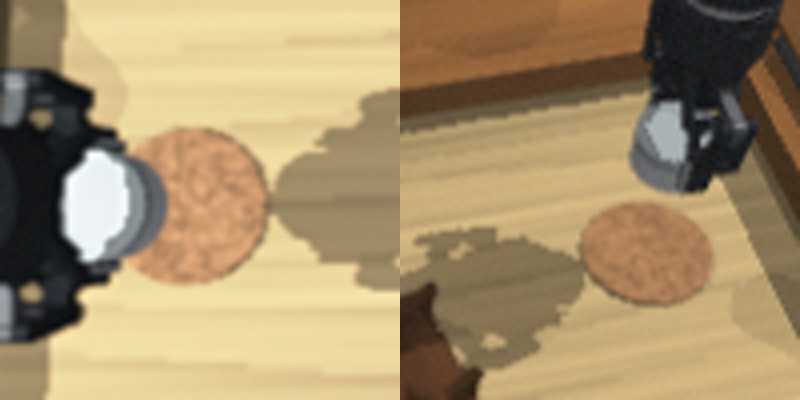

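>>> {"fn": "jog_arm", "kwargs": {
  "motion": [
    [0.001,0,0.01,0,0,0],
    [0.001,0,0.03,0,0,0],
    [0.001,0,0.05,0,0,0],
    [0.001,0,0.07,0,0,0],
    [0.001,0,0.085,0,0,0],
    [0.001,0,0.094,0,0,0],
    [0.001,0,0.1,0,0,0],
    [0.001,0,0.101,0,0,0]
  ]
}}

```text
time: 6.35
tool_pos: [0.5018, 0.3292, -0.0275]
eef_rot: [-3.14, 0.001, 1.565]
force: [0.3, 0.9, -1.6]
finger_gap: 0.0602
gripper_force: 65.0
```

>>> {"fn": "jog_arm", "kwargs": {
  "motion": [
    [0,0,0.001,0,0,0],
    [0,0,0.002,0,0,0],
    [0,0,0.0025,0,0,0],
    [0,0,0.0025,0,0,0]
  ]
}}

```text
time: 6.68
tool_pos: [0.503, 0.33, -0.0281]
eef_rot: [3.141, -0.0, 1.566]
force: [-0.1, 0.2, -1.4]
finger_gap: 0.0601
gripper_force: 65.0
```

>>> {"fn": "jog_arm", "kwargs": {
  "motion": [
    [0,0,0.0007,0,0,0],
    [0,0,0.0015,0,0,0],
    [0,0,0.0015,0,0,0]
  ]
}}

```text
time: 6.93
tool_pos: [0.5024, 0.3298, -0.0303]
eef_rot: [3.142, 0.0, 1.566]
force: [-0.4, 0.1, -1.9]
finger_gap: 0.0601
gripper_force: 65.0
```

```bash
python3 - <<'E'
from h import *
for i in range(4): ctrl.capture('top'); go([.503,.329,-.0304])
E
```

```text
t 6.98 pos [ 0.5024  0.3298 -0.0303] rpy [-3.142  0.     1.566] q [ 0.36  0.25 -0.26  1.07 -0.    1.94] gap 0.0605 F [-0.4  0.6 -1.8] 
 shift [-0.0008  0.0006  0.0001] turn [-0.    0.01 -0.29]
t 7.03 pos [ 0.5024  0.3298 -0.0303] rpy [-3.142  0.     1.566] q [ 0.36  0.25 -0.26  1.07 -0.    1.94] gap 0.0601 F [-0.4 -0.3 -1.7] 
 shift [-0.0008  0.0006  0.0001] turn [-0.    0.01 -0.29]
t 7.08 pos [ 0.5025  0.3298 -0.0303] rpy [3.142 0.    1.566] q [ 0.36  0.25 -0.26  1.07 -0.    1.94] gap 0.0596 F [-0.7 -0.2 -2.1] 
 shift [-0.0008  0.0005  0.0001] turn [ 0.    0.   -0.29]
t 7.13 pos [ 0.5025  0.3298 -0.0303] rpy [3.142 0.    1.566] q [ 0.36  0.25 -0.26  1.07 -0.    1.94] gap 0.0599 F [-0.3  1.2 -1.4] 
 shift [-0.0008  0.0005  0.0001] turn [ 0.    0.01 -0.29]
```

>>> {"fn": "jog_arm", "kwargs": {
  "motion": [
    [0,0,0.0007,0,0,0],
    [0,0,0.0014,0,0,0],
    [0,0,0.002,0,0,0],
    [0,0,0.002,0,0,0]
  ]
}}

```text
time: 7.47
tool_pos: [0.5025, 0.3298, -0.0305]
eef_rot: [3.141, 0.0, 1.566]
force: [-8.2, -3.3, 17.0]
finger_gap: 0.0601
gripper_force: 66.7
```

Contact is confirmed; release, then back off and go to the medium tin.

>>> {"fn": "jog_arm", "kwargs": {
  "motion": [
    [0,0,-0.001,0,0,0],
    [0,0,-0.001,0,0,0],
    [0,0,-0.001,0,0,0],
    [0,0,-0.001,0,0,0],
    [0,0,-0.001,0,0,0]
  ],
  "jaw": 0.082
}}

```text
time: 7.88
tool_pos: [0.5024, 0.3298, -0.0315]
eef_rot: [-3.141, 0.0, 1.566]
force: [-0.7, 0.6, 0.6]
finger_gap: 0.0822
gripper_force: 0.0
```

>>> {"fn": "jog_arm", "kwargs": {
  "motion": [
    [0,0,-0.005,0,0,0],
    [0,0,-0.02,0,0,0],
    [0,0,-0.045,0,0,0],
    [0,0,-0.075,0,0,0],
    [0,0,-0.11,0,0,0],
    [-0.015,0,-0.14,0,0,0],
    [-0.04,0,-0.16,0,0,0],
    [-0.075,0,-0.16,0,0,0]
  ]
}}

```text
time: 8.55
tool_pos: [0.5044, 0.2561, 0.1346]
eef_rot: [3.134, -0.002, 1.568]
force: [1.2, -0.3, 1.1]
finger_gap: 0.0821
gripper_force: 0.0
```

>>> {"fn": "jog_arm", "kwargs": {
  "motion": [
    [-0.035,-0.002,0,0,0,0],
    [-0.07,-0.004,0,0,0,0],
    [-0.105,-0.006,0,0,0,0],
    [-0.14,-0.008,0,0,0,0],
    [-0.175,-0.01,0,0,0,0],
    [-0.21,-0.012,0,0,0,0],
    [-0.245,-0.014,0,0,0,0],
    [-0.28,-0.016,0,0,0,0]
  ]
}}

```text
time: 9.22
tool_pos: [0.4843, -0.0267, 0.1293]
eef_rot: [3.141, 0.0, 1.566]
force: [0.7, -0.8, 0.1]
finger_gap: 0.0816
gripper_force: 0.0
```

```bash
python3 - <<'E'
from h import *
c=cap('top');s=cap('scene'); go([.479,-.364,.06])
for n,x,(x0,x1,y0,y1),z in(('top',c,(140,195,205,260),-.03),('sc',s,(405,455,150,205),-.03),('topm',c,(425,475,220,260),.014),('scm',s,(180,225,185,225),.014)):
    h=cv2.cvtColor(x['frame'],cv2.COLOR_RGB2HSV)[y0:y1,x0:x1]; m=(h[...,1]<60).astype(np.uint8)
    m=cv2.morphologyEx(m,cv2.MORPH_OPEN,np.ones((3,3))); n_,l,st,ce=cv2.connectedComponentsWithStats(m); i=1+st[1:,4].argmax(); print(n,st[i],at(x,ce[i][0]+x0,ce[i][1]+y0,z).round(4))
E
```

```text
t 9.32 pos [ 0.4846 -0.0293  0.1292] rpy [3.141e+00 2.000e-03 1.561e+00] q [-0.33 -0.24 -0.45  1.37 -0.    1.25] gap 0.0821 F [-0.7 -0.   0.2] 
 shift [-0.3346 -0.0023  0.0698] turn [ 0.05  0.09 -0.58]
top [  9  14  30  26 619] [ 0.5021  0.3317 -0.03  ]
sc [ 17  19  21  21 369] [ 0.502  0.329 -0.03 ]
topm [ 13   9  24  21 400] [ 0.4787 -0.3674  0.014 ]
scm [ 12  10  18  19 272] [ 0.4787 -0.3672  0.014 ]
```

>>> {"fn": "jog_arm", "kwargs": {
  "motion": [
    [-0.035,-0.001,0,0,0,0],
    [-0.07,-0.001,0,0,0,0],
    [-0.105,-0.002,0,0,0,0],
    [-0.14,-0.002,0,0,0,0],
    [-0.175,-0.003,0,0,0,0],
    [-0.21,-0.003,0,0,0,0],
    [-0.245,-0.004,0,0,0,0],
    [-0.28,-0.004,0,0,0,0]
  ],
  "jaw": 0.075
}}

```text
time: 9.98
tool_pos: [0.4792, -0.3063, 0.129]
eef_rot: [3.141, 0.0, 1.566]
force: [1.4, 0.1, 0.1]
finger_gap: 0.0753
gripper_force: 0.0
```

>>> {"fn": "jog_arm", "kwargs": {
  "motion": [
    [-0.025,0,0.01,0,0,0],
    [-0.044,0,0.025,0,0,0],
    [-0.054,0,0.04,0,0,0],
    [-0.056,0,0.055,0,0,0],
    [-0.056,0,0.065,0,0,0],
    [-0.056,0,0.07,0,0,0],
    [-0.056,0,0.07,0,0,0],
    [-0.056,0,0.07,0,0,0]
  ]
}}

```text
time: 10.65
tool_pos: [0.4793, -0.3606, 0.0593]
eef_rot: [3.141, 0.0, 1.567]
force: [0.2, -0.4, 0.2]
finger_gap: 0.0748
gripper_force: 0.0
```

```bash
python3 - <<'E'
from h import *
s=cap('scene'); go([.4787,-.3662,.018])
cv2.imwrite('pics/c4.png',cv2.resize(cv2.cvtColor(s['frame'][150:230,150:250],4),None,fx=5,fy=5,interpolation=2))
E
```

```text
t 10.7 pos [ 0.4795 -0.3609  0.0598] rpy [3.141e+00 1.000e-03 1.567e+00] q [-0.86  0.15 -0.19  1.23 -0.    0.71] gap 0.0753 F [0.4 0.6 0.4] 
 shift [-0.0053 -0.0008  0.0418] turn [ 0.04  0.05 -0.25]
```

View pics/c4.png

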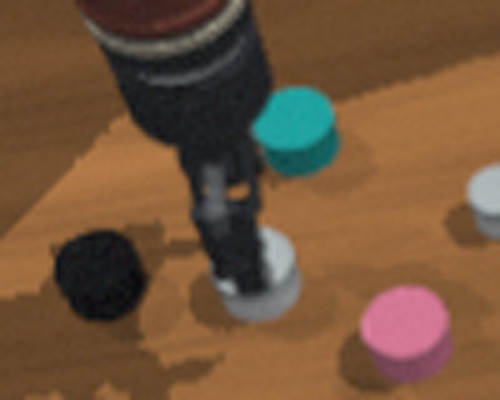

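>>> {"fn": "jog_arm", "kwargs": {
  "motion": [
    [-0.003,-0.001,0.006,0,0,0],
    [-0.005,-0.001,0.016,0,0,0],
    [-0.005,-0.001,0.026,0,0,0],
    [-0.005,-0.001,0.036,0,0,0],
    [-0.005,-0.001,0.041,0,0,0],
    [-0.005,-0.001,0.041,0,0,0]
  ]
}}

```text
time: 11.2
tool_pos: [0.477, -0.365, 0.0155]
eef_rot: [-3.14, -0.002, 1.566]
force: [0.2, 0.0, -0.1]
finger_gap: 0.0746
gripper_force: 0.0
```

>>> {"fn": "jog_arm", "kwargs": {
  "motion": [
    [0,0,0,0,0,0],
    [0,0,0,0,0,0],
    [0,0,0,0,0,0],
    [0,0,0,0,0,0],
    [0,0,0,0,0,0],
    [0,0,0,0,0,0],
    [0,0,0,0,0,0],
    [0,0,0,0,0,0]
  ],
  "jaw": 0.035
}}

```text
time: 11.87
tool_pos: [0.4784, -0.3666, 0.0187]
eef_rot: [3.141, 0.001, 1.566]
force: [-0.2, 0.6, 7.1]
finger_gap: 0.0459
gripper_force: 61.5
```

>>> {"fn": "jog_arm", "kwargs": {
  "motion": [
    [0,0,-0.005,0,0,0],
    [0,0,-0.015,0,0,0],
    [0.005,0,-0.03,0,0,0],
    [0.015,0,-0.045,0,0,0],
    [0.03,0,-0.06,0,0,0],
    [0.05,0,-0.075,0,0,0],
    [0.075,0,-0.08,0,0,0],
    [0.1,0,-0.08,0,0,0]
  ]
}}

```text
time: 12.53
tool_pos: [0.4791, -0.2661, 0.1003]
eef_rot: [3.139, 0.002, 1.565]
force: [1.0, 0.2, -1.2]
finger_gap: 0.0457
gripper_force: 61.4
```

```bash
python3 - <<'E'
from h import *
go([.502,.33,.1])
E
```

```text
t 12.53 pos [ 0.4791 -0.2661  0.1003] rpy [3.139e+00 2.000e-03 1.565e+00] q [-0.75 -0.03 -0.31  1.29 -0.    0.83] gap 0.0457 F [ 1.   0.2 -1.2] 
 shift [ 0.5962  0.0195 -0.0009] turn [ 0.13  0.12 -0.33]
```

>>> {"fn": "jog_arm", "kwargs": {
  "motion": [
    [0.028,0.001,0,0,0,0],
    [0.056,0.002,0,0,0,0],
    [0.084,0.003,0,0,0,0],
    [0.112,0.004,0,0,0,0],
    [0.14,0.005,0,0,0,0],
    [0.168,0.006,0,0,0,0],
    [0.196,0.007,0,0,0,0],
    [0.224,0.007,0,0,0,0]
  ]
}}

```text
time: 13.2
tool_pos: [0.4865, -0.0408, 0.0985]
eef_rot: [3.141, 0.0, 1.566]
force: [1.3, 0.4, -0.3]
finger_gap: 0.0457
gripper_force: 61.4
```

>>> {"fn": "jog_arm", "kwargs": {
  "motion": [
    [0.028,0.001,0,0,0,0],
    [0.056,0.002,0,0,0,0],
    [0.084,0.003,0,0,0,0],
    [0.112,0.004,0,0,0,0],
    [0.14,0.005,0,0,0,0],
    [0.168,0.006,0,0,0,0],
    [0.196,0.007,0,0,0,0],
    [0.224,0.007,0,0,0,0]
  ]
}}

```text
time: 13.87
tool_pos: [0.4946, 0.1833, 0.0984]
eef_rot: [3.141, 0.0, 1.566]
force: [-0.5, 0.3, -0.9]
finger_gap: 0.0458
gripper_force: 61.4
```

>>> {"fn": "jog_arm", "kwargs": {
  "motion": [
    [0.028,0.001,0,0,0,0],
    [0.056,0.002,0,0,0,0],
    [0.084,0.003,0,0,0,0],
    [0.11,0.004,0,0,0,0],
    [0.13,0.005,0,0,0,0],
    [0.143,0.006,0,0,0,0],
    [0.148,0.006,0,0,0,0],
    [0.148,0.006,0,0,0,0]
  ]
}}

```text
time: 14.53
tool_pos: [0.5012, 0.3306, 0.098]
eef_rot: [-3.142, 0.0, 1.567]
force: [-0.2, 0.0, -0.9]
finger_gap: 0.0457
gripper_force: 61.5
```

```bash
python3 - <<'E'
from h import *
c=cap('top');s=cap('scene'); go([.502,.33,.004])
o=ctrl.get_obs()['tool_pos']
cv2.imwrite('pics/c5.png',np.hstack([cv2.resize(cv2.cvtColor(x,4),(400,400),interpolation=2) for x in(c['frame'][180:280,120:220],s['frame'][110:210,370:470])]))
B=o-[0,0,.018]
print('expected bottom right edge top',proj(c,B+[0,-.024,0]),'large right edge',proj(c,[.502,.299,-.046]),proj(c,[.502,.299,-.014]))
E
```

```text
t 14.63 pos [0.5014 0.3292 0.0979] rpy [-3.141e+00  1.000e-03  1.566e+00] q [ 0.36  0.13 -0.14  1.3  -0.    1.94] gap 0.046 F [-0.2 -0.1 -0.6] 
 shift [0.0008 0.0006 0.0939] turn [-0.01  0.03 -0.29]
expected bottom right edge top [154.66115396 231.35723438] large right edge [179.06398019 231.42379882] [174.16446753 231.33692111]
```

View pics/c5.png

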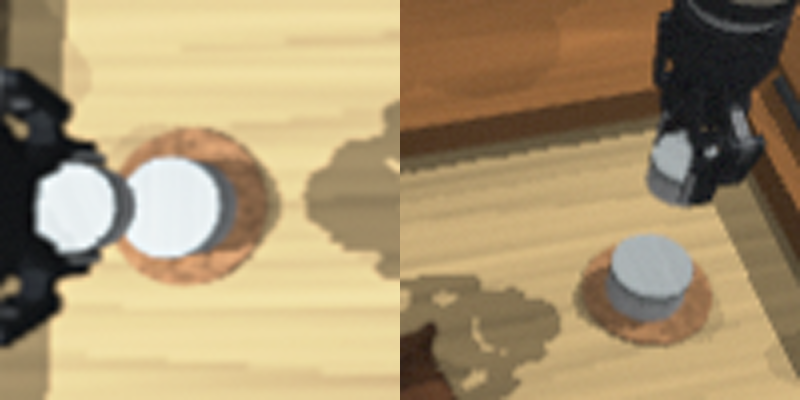

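>>> {"fn": "jog_arm", "kwargs": {
  "motion": [
    [-0.001,0,0.01,0,0,0],
    [-0.001,0,0.03,0,0,0],
    [-0.001,0,0.05,0,0,0],
    [-0.001,0,0.066,0,0,0],
    [-0.001,0,0.08,0,0,0],
    [-0.001,0,0.088,0,0,0],
    [-0.001,0,0.092,0,0,0],
    [-0.001,0,0.092,0,0,0]
  ]
}}

```text
time: 15.3
tool_pos: [0.5011, 0.328, 0.0055]
eef_rot: [-3.141, 0.001, 1.565]
force: [0.4, -0.1, -0.1]
finger_gap: 0.0457
gripper_force: 62.0
```

>>> {"fn": "jog_arm", "kwargs": {
  "motion": [
    [0,0,0.0007,0,0,0],
    [0,0,0.0015,0,0,0],
    [0,0,0.0015,0,0,0]
  ]
}}

```text
time: 15.55
tool_pos: [0.502, 0.3287, 0.0047]
eef_rot: [3.141, -0.0, 1.565]
force: [0.7, -1.7, 1.3]
finger_gap: 0.0459
gripper_force: 62.1
```

>>> {"fn": "jog_arm", "kwargs": {
  "motion": [
    [0,0,0.0007,0,0,0],
    [0,0,0.0015,0,0,0],
    [0,0,0.0015,0,0,0]
  ]
}}

```text
time: 15.8
tool_pos: [0.5021, 0.3287, 0.0047]
eef_rot: [3.14, 0.0, 1.566]
force: [-5.8, -4.2, 15.0]
finger_gap: 0.0458
gripper_force: 63.3
```

>>> {"fn": "jog_arm", "kwargs": {
  "motion": [
    [0,0,-0.0015,0,0,0],
    [0,0,-0.0015,0,0,0],
    [0,0,-0.0015,0,0,0],
    [0,0,-0.0015,0,0,0],
    [0,0,-0.0015,0,0,0]
  ],
  "jaw": 0.065
}}

```text
time: 16.22
tool_pos: [0.5013, 0.3288, 0.004]
eef_rot: [-3.141, 0.0, 1.566]
force: [-0.6, -0.7, -0.1]
finger_gap: 0.0651
gripper_force: 0.0
```

>>> {"fn": "jog_arm", "kwargs": {
  "motion": [
    [0,0,-0.005,0,0,0],
    [0,0,-0.02,0,0,0],
    [0,0,-0.045,0,0,0],
    [0,0,-0.075,0,0,0],
    [0,0,-0.1,0,0,0],
    [-0.015,0,-0.12,0,0,0],
    [-0.04,-0.003,-0.12,0,0,0],
    [-0.075,-0.006,-0.12,0,0,0]
  ]
}}

```text
time: 16.88
tool_pos: [0.496, 0.2547, 0.1265]
eef_rot: [3.138, -0.001, 1.568]
force: [0.5, 0.3, 0.7]
finger_gap: 0.065
gripper_force: 0.0
```

>>> {"fn": "jog_arm", "kwargs": {
  "motion": [
    [-0.035,-0.003,0,0,0,0],
    [-0.07,-0.006,0,0,0,0],
    [-0.105,-0.009,0,0,0,0],
    [-0.14,-0.012,0,0,0,0],
    [-0.175,-0.014,0,0,0,0],
    [-0.21,-0.016,0,0,0,0],
    [-0.245,-0.019,0,0,0,0],
    [-0.28,-0.022,0,0,0,0]
  ]
}}

```text
time: 17.55
tool_pos: [0.4713, -0.0276, 0.1247]
eef_rot: [3.141, 0.0, 1.566]
force: [0.7, 0.0, -0.3]
finger_gap: 0.065
gripper_force: 0.0
```

>>> {"fn": "jog_arm", "kwargs": {
  "motion": [
    [-0.035,-0.003,0,0,0,0],
    [-0.07,-0.006,0,0,0,0],
    [-0.105,-0.009,0,0,0,0],
    [-0.135,-0.012,0.01,0,0,0],
    [-0.16,-0.014,0.025,0,0,0],
    [-0.18,-0.015,0.04,0,0,0],
    [-0.193,-0.016,0.05,0,0,0],
    [-0.195,-0.016,0.055,0,0,0]
  ]
}}

```text
time: 18.22
tool_pos: [0.4539, -0.2223, 0.068]
eef_rot: [-3.14, -0.001, 1.564]
force: [1.2, 0.3, 0.0]
finger_gap: 0.0652
gripper_force: 0.0
```

```bash
python3 - <<'E'
from h import *
c=cap('top');s=cap('scene'); go([.458,-.2215,.018])
for n,x,(x0,x1,y0,y1),z in(('scs',s,(235,265,175,205),.013),):
    h=cv2.cvtColor(x['frame'],cv2.COLOR_RGB2HSV)[y0:y1,x0:x1]; m=(h[...,1]<60).astype(np.uint8)
    n_,l,st,ce=cv2.connectedComponentsWithStats(m); i=1+st[1:,4].argmax(); print(n,st[i],at(x,ce[i][0]+x0,ce[i][1]+y0,z).round(4))
cv2.imwrite('pics/c6.png',np.hstack([cv2.resize(cv2.cvtColor(x,4),(400,400),interpolation=2) for x in(c['frame'][180:280,120:220],s['frame'][110:210,370:470])]))
E
```

```text
t 18.32 pos [ 0.4541 -0.2204  0.0685] rpy [-3.140e+00 -1.000e-03  1.565e+00] q [-0.71 -0.14 -0.47  1.25  0.    0.86] gap 0.0652 F [-0.4  0.4  0.1] 
 shift [-0.0011  0.0039  0.0505] turn [-0.08 -0.08 -0.32]
scs [  7   0  14  23 223] [ 0.4431 -0.2242  0.013 ]
```

View pics/c6.png

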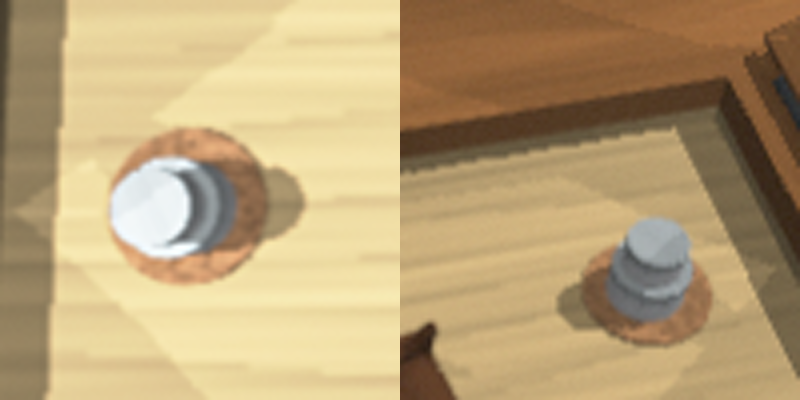

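>>> {"fn": "jog_arm", "kwargs": {
  "motion": [
    [-0.001,0.004,0.008,0,0,0],
    [-0.001,0.004,0.02,0,0,0],
    [-0.001,0.004,0.034,0,0,0],
    [-0.001,0.004,0.044,0,0,0],
    [-0.001,0.004,0.05,0,0,0],
    [-0.001,0.004,0.05,0,0,0]
  ]
}}

```text
time: 18.82
tool_pos: [0.4579, -0.2208, 0.0176]
eef_rot: [-3.14, -0.002, 1.567]
force: [-0.9, -0.6, -0.3]
finger_gap: 0.0656
gripper_force: 0.0
```

>>> {"fn": "jog_arm", "kwargs": {
  "motion": [
    [0,0,0,0,0,0],
    [0,0,0,0,0,0],
    [0,0,0,0,0,0],
    [0,0,0,0,0,0],
    [0,0,0,0,0,0],
    [0,0,0,0,0,0],
    [0,0,0,0,0,0],
    [0,0,0,0,0,0]
  ],
  "jaw": 0.024
}}

```text
time: 19.48
tool_pos: [0.4593, -0.2225, 0.0204]
eef_rot: [3.14, 0.001, 1.566]
force: [0.2, 1.3, 6.2]
finger_gap: 0.0339
gripper_force: 59.4
```

>>> {"fn": "jog_arm", "kwargs": {
  "motion": [
    [0,0,-0.005,0,0,0],
    [0,0,-0.015,0,0,0],
    [0,0,-0.03,0,0,0],
    [0,0,-0.05,0,0,0],
    [0.01,0,-0.07,0,0,0],
    [0.025,0.001,-0.085,0,0,0],
    [0.045,0.003,-0.095,0,0,0],
    [0.07,0.005,-0.1,0,0,0]
  ]
}}

```text
time: 20.15
tool_pos: [0.4648, -0.1526, 0.122]
eef_rot: [3.139, 0.002, 1.564]
force: [-0.1, -0.0, -1.1]
finger_gap: 0.0338
gripper_force: 59.6
```

```bash
python3 - <<'E'
from h import *
go([.502,.3285,.12])
E
```

```text
t 20.15 pos [ 0.4648 -0.1526  0.122 ] rpy [3.139e+00 2.000e-03 1.564e+00] q [-0.59 -0.23 -0.45  1.35 -0.    0.99] gap 0.0338 F [-0.1 -0.  -1.1] 
 shift [0.4813 0.034  0.0011] turn [ 0.15  0.12 -0.38]
```

>>> {"fn": "jog_arm", "kwargs": {
  "motion": [
    [0.028,0.002,0,0,0,0],
    [0.056,0.004,0,0,0,0],
    [0.084,0.006,0,0,0,0],
    [0.112,0.008,0,0,0,0],
    [0.14,0.01,0,0,0,0],
    [0.168,0.012,0,0,0,0],
    [0.196,0.014,0,0,0,0],
    [0.224,0.016,0,0,0,0]
  ]
}}

```text
time: 20.82
tool_pos: [0.4812, 0.0733, 0.1203]
eef_rot: [3.141, 0.0, 1.566]
force: [0.5, 0.1, -1.0]
finger_gap: 0.0335
gripper_force: 59.6
```

>>> {"fn": "jog_arm", "kwargs": {
  "motion": [
    [0.028,0.002,0,0,0,0],
    [0.056,0.004,0,0,0,0],
    [0.084,0.006,0,0,0,0],
    [0.112,0.008,0,0,0,0],
    [0.14,0.01,0,0,0,0],
    [0.168,0.012,0,0,0,0],
    [0.19,0.014,0,0,0,0],
    [0.21,0.015,0,0,0,0]
  ]
}}

```text
time: 21.48
tool_pos: [0.4972, 0.2835, 0.1201]
eef_rot: [3.141, -0.0, 1.567]
force: [0.5, -0.0, -0.1]
finger_gap: 0.0333
gripper_force: 59.6
```

>>> {"fn": "jog_arm", "kwargs": {
  "motion": [
    [0.015,0.001,0,0,0,0],
    [0.028,0.002,0,0,0,0],
    [0.038,0.003,0,0,0,0],
    [0.044,0.003,0,0,0,0],
    [0.046,0.003,0,0,0,0],
    [0.046,0.003,0,0,0,0],
    [0.046,0.003,0,0,0,0]
  ]
}}

```text
time: 22.07
tool_pos: [0.5005, 0.3273, 0.1192]
eef_rot: [-3.141, 0.0, 1.565]
force: [0.3, 0.1, 0.2]
finger_gap: 0.0333
gripper_force: 59.6
```

```bash
python3 - <<'E'
from h import *
c=cap('top');s=cap('scene'); go([.502,.3285,.033])
o=ctrl.get_obs()['tool_pos']
cv2.imwrite('pics/c7.png',np.hstack([cv2.resize(cv2.cvtColor(x,4),(400,400),interpolation=2) for x in(c['frame'][180:280,100:200],s['frame'][90:190,370:470])]))
B=o-[0,0,.019]
print('expected bottom right edge top',proj(c,B+[0,-.018,0]),'med right edge',proj(c,[.502,.3285-.024,.014]),'scene exp bottom',proj(s,B),'exp top',proj(s,B+[0,0,.026]))
E
```

```text
t 22.17 pos [0.5005 0.3272 0.1193] rpy [-3.142  0.     1.565] q [ 0.36  0.11 -0.12  1.34 -0.    1.94] gap 0.0334 F [ 0.   0.9 -0.5] 
 shift [0.0013 0.0015 0.0863] turn [-0.    0.02 -0.33]
expected bottom right edge top [148.55129416 231.70347827] med right edge [167.25471663 231.27561856] scene exp bottom [439.88054748 150.18057738] exp top [441.81848491 143.95385803]
```

View pics/c7.png

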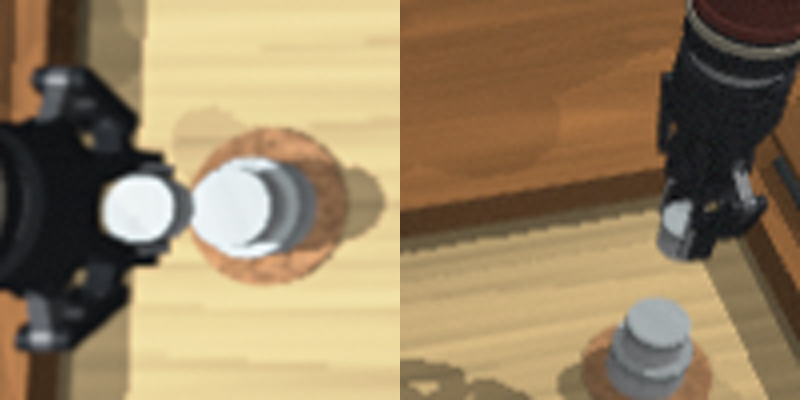

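>>> {"fn": "jog_arm", "kwargs": {
  "motion": [
    [0,0.001,0.01,0,0,0],
    [0,0.001,0.03,0,0,0],
    [0,0.001,0.048,0,0,0],
    [0,0.001,0.062,0,0,0],
    [0,0.001,0.073,0,0,0],
    [0,0.001,0.08,0,0,0],
    [0,0.001,0.083,0,0,0],
    [0,0.001,0.083,0,0,0]
  ]
}}

```text
time: 22.83
tool_pos: [0.5012, 0.3276, 0.0357]
eef_rot: [-3.141, 0.0, 1.566]
force: [-0.1, -0.2, -1.0]
finger_gap: 0.0337
gripper_force: 59.6
```

>>> {"fn": "jog_arm", "kwargs": {
  "motion": [
    [0,0,0.0007,0,0,0],
    [0,0,0.0015,0,0,0],
    [0,0,0.0015,0,0,0]
  ]
}}

```text
time: 23.08
tool_pos: [0.5019, 0.328, 0.0354]
eef_rot: [3.141, -0.0, 1.566]
force: [-1.0, -0.1, 0.2]
finger_gap: 0.0337
gripper_force: 59.6
```

>>> {"fn": "jog_arm", "kwargs": {
  "motion": [
    [0,0,0.0007,0,0,0],
    [0,0,0.0012,0,0,0],
    [0,0,0.0012,0,0,0]
  ]
}}

```text
time: 23.33
tool_pos: [0.5019, 0.328, 0.0344]
eef_rot: [3.141, -0.0, 1.566]
force: [-1.3, -0.3, 4.8]
finger_gap: 0.0334
gripper_force: 60.0
```

>>> {"fn": "jog_arm", "kwargs": {
  "motion": [
    [0,0,-0.001,0,0,0],
    [0,0,-0.001,0,0,0],
    [0,0,-0.001,0,0,0],
    [0,0,-0.001,0,0,0],
    [0,0,-0.001,0,0,0]
  ],
  "jaw": 0.055
}}

```text
time: 23.75
tool_pos: [0.5014, 0.3278, 0.0344]
eef_rot: [-3.141, 0.0, 1.566]
force: [0.3, -0.2, 0.7]
finger_gap: 0.0553
gripper_force: 0.0
```

>>> {"fn": "jog_arm", "kwargs": {
  "motion": [
    [0,0,-0.005,0,0,0],
    [0,0,-0.02,0,0,0],
    [0,0,-0.045,0,0,0],
    [0,0,-0.075,0,0,0],
    [0,0,-0.1,0,0,0],
    [-0.015,0.003,-0.11,0,0,-3],
    [-0.04,0.01,-0.11,0,0,-6],
    [-0.075,0.02,-0.11,0,0,-8.9]
  ],
  "jaw": 0.065
}}

```text
time: 24.42
tool_pos: [0.5214, 0.2536, 0.1463]
eef_rot: [3.139, -0.001, 1.727]
force: [-0.7, -1.1, -0.2]
finger_gap: 0.065
gripper_force: 0.0
```

```bash
python3 - <<'E'
from h import *
go([.623,-.225,.12],1.722)
E
```

```text
t 24.42 pos [0.5214 0.2536 0.1463] rpy [ 3.139e+00 -1.000e-03  1.727e+00] q [ 0.23  0.04 -0.15  1.38  0.    1.64] gap 0.065 F [-0.7 -1.1 -0.2] 
 shift [-0.4886  0.026   0.0261] turn [ 0.14 -0.04  0.27]
```

>>> {"fn": "jog_arm", "kwargs": {
  "motion": [
    [-0.035,0.002,0,0,0,0],
    [-0.07,0.004,0,0,0,0],
    [-0.105,0.006,0,0,0,0],
    [-0.14,0.008,0,0,0,0],
    [-0.175,0.01,0,0,0,0],
    [-0.21,0.012,0,0,0,0],
    [-0.245,0.014,0,0,0,0],
    [-0.28,0.016,0,0,0,0]
  ]
}}

```text
time: 25.08
tool_pos: [0.5789, -0.0235, 0.1451]
eef_rot: [3.141, 0.0, 1.721]
force: [0.5, 0.6, -0.5]
finger_gap: 0.0652
gripper_force: 0.0
```

>>> {"fn": "jog_arm", "kwargs": {
  "motion": [
    [-0.035,0.002,0,0,0,0],
    [-0.07,0.004,0,0,0,0],
    [-0.105,0.006,0,0,0,0],
    [-0.14,0.008,0.01,0,0,0],
    [-0.17,0.009,0.025,0,0,0],
    [-0.192,0.01,0.04,0,0,0],
    [-0.205,0.01,0.055,0,0,0],
    [-0.208,0.01,0.065,0,0,0]
  ]
}}

```text
time: 25.75
tool_pos: [0.6193, -0.2282, 0.078]
eef_rot: [-3.141, -0.0, 1.719]
force: [-0.4, 0.6, -0.2]
finger_gap: 0.0649
gripper_force: 0.0
```

```bash
python3 - <<'E'
from h import *
c=cap('top');s=cap('scene'); go([.623,-.225,.018],1.722)
cv2.imwrite('pics/c8.png',np.hstack([cv2.resize(cv2.cvtColor(x,4),(400,400),interpolation=2) for x in(c['frame'][180:280,120:220],s['frame'][180:280,200:300])]))
o=ctrl.get_obs()['tool_pos'];print(proj(s,o+[0,0,-.01]))
for z,P in((.046,(.6485,-.3995)),):pass
a=np.array([.151,-.989,0])
for t in(-.0885,0,.0885): print(t,proj(s,np.array([.623,-.225,.046])+a*t))
E
```

```text
t 25.85 pos [ 0.6186 -0.2255  0.0774] rpy [-3.139e+00 -2.000e-03  1.720e+00] q [-0.55  0.32  0.04  1.29  0.    0.87] gap 0.0648 F [-0.   0.   0.2] 
 shift [-0.0003  0.0046  0.0594] turn [-0.16 -0.14 -0.1 ]
[254.00002534 225.56855417]
-0.0885 [286.87150205 221.24406595]
0 [255.35894488 231.24659491]
0.0885 [223.01985533 241.51024186]
```

View pics/c8.png

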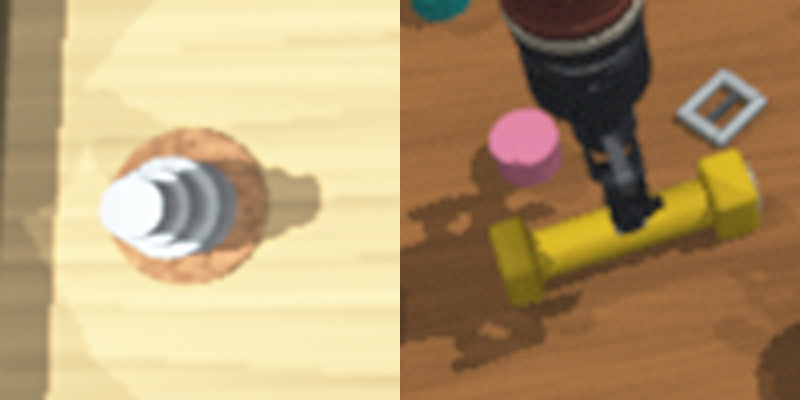

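>>> {"fn": "jog_arm", "kwargs": {
  "motion": [
    [0,0.004,0.008,0,0,0],
    [0,0.004,0.02,0,0,0],
    [0,0.004,0.034,0,0,0],
    [0,0.004,0.046,0,0,0],
    [0,0.004,0.054,0,0,0],
    [0,0.004,0.059,0,0,0],
    [0,0.004,0.059,0,0,0]
  ]
}}

```text
time: 26.43
tool_pos: [0.6229, -0.2246, 0.0188]
eef_rot: [-3.14, -0.001, 1.721]
force: [0.5, 0.6, 0.4]
finger_gap: 0.065
gripper_force: 0.0
```

>>> {"fn": "jog_arm", "kwargs": {
  "motion": [
    [0,0,0,0,0,0],
    [0,0,0,0,0,0],
    [0,0,0,0,0,0],
    [0,0,0,0,0,0],
    [0,0,0,0,0,0],
    [0,0,0,0,0,0],
    [0,0,0,0,0,0],
    [0,0,0,0,0,0]
  ],
  "jaw": 0.02
}}

```text
time: 27.1
tool_pos: [0.6245, -0.2257, 0.0218]
eef_rot: [3.14, 0.001, 1.721]
force: [0.8, 0.3, 6.7]
finger_gap: 0.0326
gripper_force: 60.2
```

>>> {"fn": "jog_arm", "kwargs": {
  "motion": [
    [0,0,-0.005,0,0,0],
    [0,0,-0.015,0,0,0],
    [0,0,-0.03,0,0,0],
    [0,0,-0.05,0,0,0],
    [0,0,-0.07,0,0,0],
    [0,0,-0.09,0,0,0],
    [0,0,-0.105,0,0,0],
    [0,0,-0.11,0,0,0]
  ]
}}

```text
time: 27.77
tool_pos: [0.6248, -0.2259, 0.1341]
eef_rot: [3.139, 0.003, 1.721]
force: [0.5, -0.4, -1.1]
finger_gap: 0.0326
gripper_force: 59.7
```

```bash
python3 - <<'E'
from h import *
go([.565,.126,.128],3.245); go([.565,.126,.128],1.722)
s=cap('scene')
q=[(432,225),(497,217),(513,352),(446,361)]
E
```

```text
t 27.77 pos [ 0.6248 -0.2259  0.1341] rpy [3.139e+00 3.000e-03 1.721e+00] q [-0.54  0.3   0.12  1.38 -0.    0.88] gap 0.0326 F [ 0.5 -0.4 -1.1] 
 shift [ 0.3569 -0.0064  0.0052] turn [ 2.000e-02  2.400e-01 -8.731e+01]
t 27.77 pos [ 0.6248 -0.2259  0.1341] rpy [3.139e+00 3.000e-03 1.721e+00] q [-0.54  0.3   0.12  1.38 -0.    0.88] gap 0.0326 F [ 0.5 -0.4 -1.1] 
 shift [ 0.3569 -0.0064  0.0052] turn [ 0.16  0.14 -0.05]
```

>>> {"fn": "jog_arm", "kwargs": {
  "motion": [
    [0.015,0,0,0,0,0],
    [0.038,-0.001,0,0,0,0],
    [0.062,-0.001,0,0,0,0],
    [0.087,-0.002,0,0,0,0],
    [0.112,-0.002,0,0,0,0],
    [0.137,-0.003,0,0,0,0],
    [0.162,-0.003,0,0,0,0],
    [0.187,-0.003,0,0,0,0]
  ]
}}

```text
time: 28.48
tool_pos: [0.5918, -0.0395, 0.1293]
eef_rot: [-3.14, -0.001, 1.721]
force: [0.8, 0.8, -2.0]
finger_gap: 0.0318
gripper_force: 59.8
```

>>> {"fn": "jog_arm", "kwargs": {
  "motion": [
    [0.025,0,0,0,0,0],
    [0.05,-0.001,0,0,0,0],
    [0.075,-0.001,0,0,0,0],
    [0.1,-0.002,0,0,0,0],
    [0.125,-0.002,0,0,0,0],
    [0.147,-0.003,0,0,0,0],
    [0.163,-0.003,0,0,0,0],
    [0.17,-0.003,0,0,0,0]
  ]
}}

```text
time: 29.15
tool_pos: [0.5632, 0.1288, 0.1294]
eef_rot: [-3.14, -0.001, 1.723]
force: [-0.2, -0.2, -2.4]
finger_gap: 0.0325
gripper_force: 59.8
```

>>> {"fn": "jog_arm", "kwargs": {
  "motion": [
    [0,0,0,0,0,-3],
    [0,0,0,0,0,-8],
    [0,0,0,0,0,-14],
    [0,0,0,0,0,-20],
    [0,0,0,0,0,-26],
    [0,0,0,0,0,-32],
    [0,0,0,0,0,-38],
    [0,0,0,0,0,-44]
  ]
}}

```text
time: 29.82
tool_pos: [0.5641, 0.1261, 0.1297]
eef_rot: [-3.141, -0.001, 2.494]
force: [-0.0, 0.8, -1.8]
finger_gap: 0.0321
gripper_force: 59.8
```

>>> {"fn": "jog_arm", "kwargs": {
  "motion": [
    [0,0,0,0,0,-6],
    [0,0,0,0,0,-12],
    [0,0,0,0,0,-18],
    [0,0,0,0,0,-24],
    [0,0,0,0,0,-30],
    [0,0,0,0,0,-36],
    [0,0,0,0,0,-41],
    [0,0,0,0,0,-43.3]
  ]
}}

```text
time: 30.48
tool_pos: [0.5641, 0.1261, 0.1296]
eef_rot: [-3.141, -0.001, -3.034]
force: [0.2, -0.8, -2.4]
finger_gap: 0.0325
gripper_force: 59.8
```

```bash
python3 - <<'E'
from h import *
c=cap('top');s=cap('scene'); go([.565,.126,.06],3.245)
cv2.imwrite('pics/c9.png',np.hstack([cv2.resize(cv2.cvtColor(x,4),(400,400),interpolation=2) for x in(c['frame'][140:260,180:300],s['frame'][120:240,310:430])]))
E
```

```text
t 30.58 pos [0.5641 0.1262 0.1297] rpy [-3.141e+00 -1.000e-03 -3.038e+00] q [-0.01  0.05 -0.17  1.35 -0.   -0.11] gap 0.0321 F [ 0.  -0.  -1.9] 
 shift [-0.0009 -0.0003  0.0697] turn [-0.01 -0.07 -0.01]
```

View pics/c9.png

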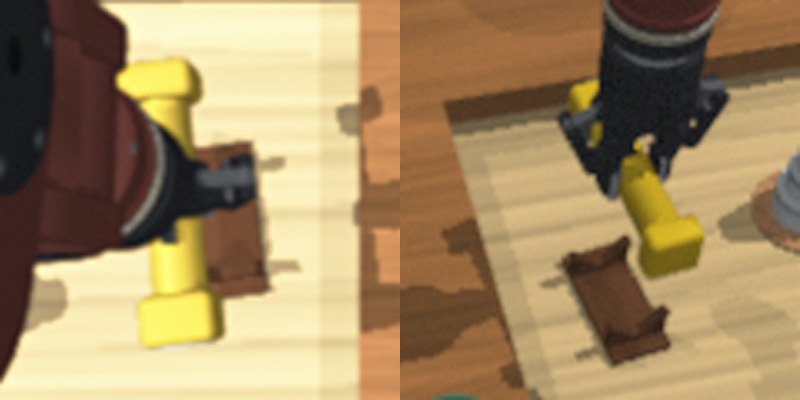

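```bash
python3 - <<'E'
from h import *
c=cap('top');s=cap('scene')
im={'top':cv2.imread('pics/top0.png'),'scene':cv2.imread('pics/scene0.png')}
ya=.104; R=np.array([[np.cos(ya),-np.sin(ya),0],[np.sin(ya),np.cos(ya),0],[0,0,1]]); C=np.array([.565,.126,-.05])
out=[]
for n,x,(x0,y0) in(('top',c,(210,170)),('scene',s,(335,175))):
    k=cv2.resize(im[n][y0:y0+70,x0:x0+70],(560,560)[:2] if 0 else (400,400),interpolation=2); f=400/70
    def pt(L,col):
        u=(proj(x,C+R@np.array(L))-[x0-.5,y0-.5])*f; cv2.circle(k,tuple(int(v) for v in u),3,col,-1)
    for a in(-.06,.06):
        for b in(-.028,.028): pt([a,b,.008],(0,255,0))
    for a in(-.045,-.035,.035,.045):
        for b in(-.03,.03): pt([a,b,.038],(0,0,255))
    out.append(k)
cv2.imwrite('pics/c10.png',np.hstack(out))
E
```

```text
(no output)
```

View pics/c10.png

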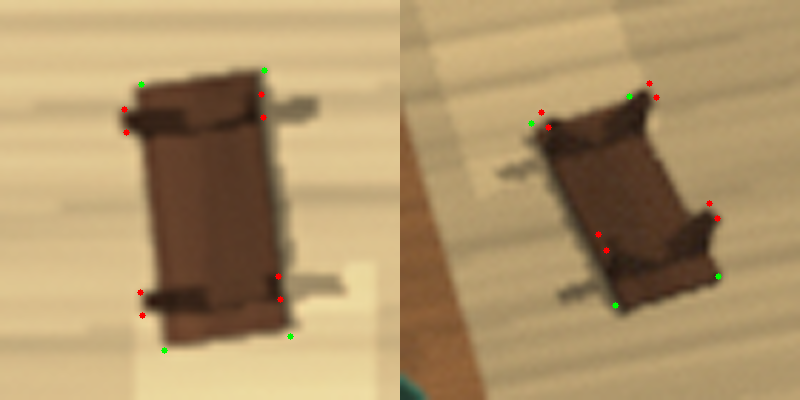

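>>> {"fn": "jog_arm", "kwargs": {
  "motion": [
    [-0.002,0,0.01,0,0,-1.7],
    [-0.002,0,0.025,0,0,-1.7],
    [-0.002,0,0.045,0,0,-1.7],
    [-0.002,0,0.065,0,0,-1.7],
    [-0.002,0,0.085,0,0,-1.7],
    [-0.002,0,0.1,0,0,-1.7],
    [-0.002,0,0.112,0,0,-1.7],
    [-0.002,0,0.118,0,0,-1.7]
  ]
}}

```text
time: 31.35
tool_pos: [0.5653, 0.1268, 0.0106]
eef_rot: [3.141, -0.002, -3.01]
force: [-0.3, -0.2, -1.8]
finger_gap: 0.0322
gripper_force: 59.8
```

```bash
python3 - <<'E'
from h import *
s=cap('scene'); c=cap('top');go([.5665,.126,-.015],3.276)
cv2.imwrite('pics/c11.png',np.hstack([cv2.resize(cv2.cvtColor(x,4),(400,400),interpolation=2) for x in(c['frame'][150:250,200:300],s['frame'][155:255,320:420])]))
E
```

```text
t 31.45 pos [0.5656 0.1269 0.0115] rpy [ 3.142e+00 -2.000e-03 -3.009e+00] q [-0.    0.14 -0.29  1.14 -0.   -0.14] gap 0.0318 F [-0.3 -0.3 -2.1] 
 shift [-0.0008 -0.001   0.0265] turn [ 0.   -0.1  -0.13]
```

View pics/c11.png

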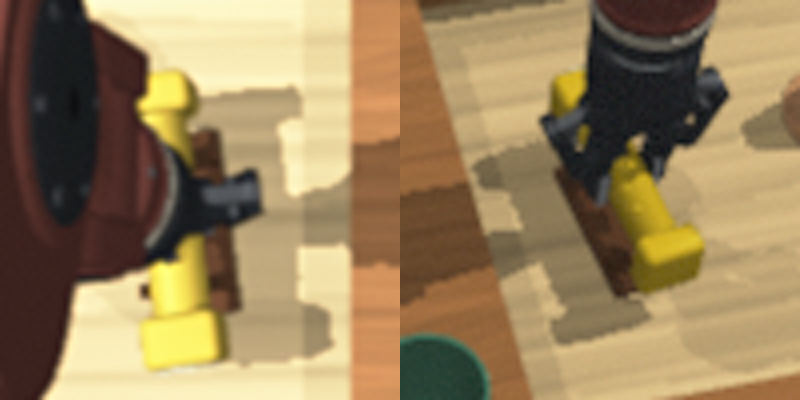

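>>> {"fn": "jog_arm", "kwargs": {
  "motion": [
    [0,-0.001,0.004,0,0,0],
    [0,-0.001,0.009,0,0,0],
    [0,-0.001,0.013,0,0,0],
    [0,-0.001,0.017,0,0,0],
    [0,-0.001,0.02,0,0,0],
    [0,-0.001,0.022,0,0,0],
    [0,-0.001,0.022,0,0,0]
  ]
}}

```text
time: 32.03
tool_pos: [0.5662, 0.126, -0.01]
eef_rot: [-3.142, -0.001, -3.009]
force: [0.1, -0.5, -2.0]
finger_gap: 0.0322
gripper_force: 59.8
```

>>> {"fn": "jog_arm", "kwargs": {
  "motion": [
    [0,0,0.0008,0,0,0],
    [0,0,0.0016,0,0,0],
    [0,0,0.0016,0,0,0]
  ]
}}

```text
time: 32.28
tool_pos: [0.5666, 0.126, -0.011]
eef_rot: [-3.141, 0.0, -3.009]
force: [0.4, 0.1, -1.8]
finger_gap: 0.0319
gripper_force: 59.8
```

>>> {"fn": "jog_arm", "kwargs": {
  "motion": [
    [0,0,0.0008,0,0,0],
    [0,0,0.0016,0,0,0],
    [0,0,0.0016,0,0,0]
  ]
}}

```text
time: 32.53
tool_pos: [0.5664, 0.126, -0.0128]
eef_rot: [-3.142, -0.0, -3.009]
force: [0.5, 0.2, -2.5]
finger_gap: 0.0323
gripper_force: 59.8
```

>>> {"fn": "jog_arm", "kwargs": {
  "motion": [
    [0,0,0.0008,0,0,0],
    [0,0,0.0016,0,0,0],
    [0,0,0.0016,0,0,0]
  ]
}}

```text
time: 32.78
tool_pos: [0.5668, 0.1263, -0.0136]
eef_rot: [3.141, 0.001, -3.009]
force: [-1.7, 1.4, 4.6]
finger_gap: 0.0321
gripper_force: 60.7
```

>>> {"fn": "jog_arm", "kwargs": {
  "motion": [
    [0,0,0,0,0,0],
    [0,0,0,0,0,0],
    [0,0,0,0,0,0],
    [0,0,0,0,0,0],
    [0,0,0,0,0,0],
    [0,0,0,0,0,0]
  ],
  "jaw": 0.06
}}

```text
time: 33.28
tool_pos: [0.5665, 0.1259, -0.0143]
eef_rot: [-3.141, -0.0, -3.009]
force: [-0.1, -0.5, 0.4]
finger_gap: 0.06
gripper_force: 0.0
```

>>> {"fn": "jog_arm", "kwargs": {
  "motion": [
    [0,0,-0.003,0,0,0],
    [0,0,-0.01,0,0,0],
    [0,0,-0.025,0,0,0],
    [0,0,-0.045,0,0,0],
    [0,0,-0.07,0,0,0],
    [0,0,-0.1,0,0,0],
    [0,0,-0.135,0,0,0],
    [0,0,-0.17,0,0,0]
  ]
}}

```text
time: 33.95
tool_pos: [0.566, 0.126, 0.1577]
eef_rot: [-3.141, -0.0, -3.009]
force: [1.4, 0.3, -0.3]
finger_gap: 0.06
gripper_force: 0.0
```

>>> {"fn": "jog_arm", "kwargs": {
  "motion": [
    [0,0.03,0,0,0,0],
    [0,0.06,0,0,0,0],
    [0,0.09,0,0,0,0],
    [0,0.12,0,0,0,0],
    [0,0.15,0,0,0,0],
    [0,0.18,0,0,0,0],
    [0,0.18,0,0,0,0],
    [0,0.18,0,0,0,0]
  ]
}}

```text
time: 34.62
tool_pos: [0.5422, 0.3058, 0.1563]
eef_rot: [-3.142, 0.0, -3.006]
force: [-0.6, -0.0, 0.3]
finger_gap: 0.0599
gripper_force: 0.0
```

```bash
python3 - <<'E'
from h import *
s=cap('scene'); c=cap('top');go([.5665,.126,-.015],3.276)
cv2.imwrite('pics/c12.png',np.hstack([cv2.resize(cv2.cvtColor(x,4),(400,380),interpolation=2) for x in(c['frame'][135:275,140:287],s['frame'][120:260,320:467])]))
E
```

```text
t 34.72 pos [0.5428 0.3041 0.1561] rpy [-3.141  0.    -3.009] q [ 0.3   0.17  0.01  1.41 -0.    0.17] gap 0.0605 F [-0.2 -0.3  0.2] 
 shift [ 0.0002 -0.1796  0.1712] turn [-0.02  0.02 -0.08]
```

View pics/c12.png

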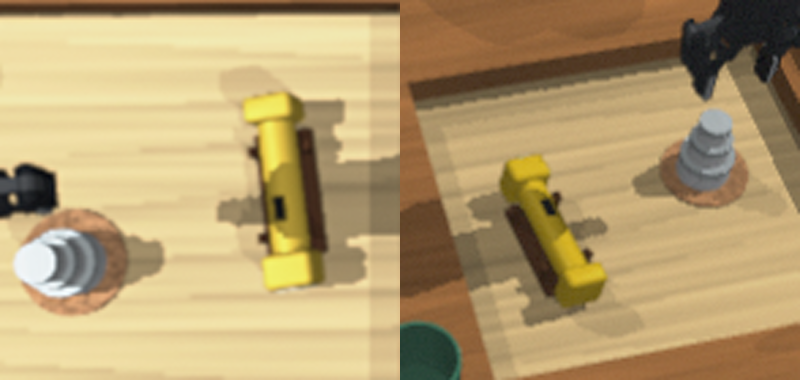

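```bash
python3 - <<'E'
from h import *
for n,x0,x1,y0,y1 in(('top',225,270,160,250),('scene',350,400,170,240)):
    c=cap(n)
    h=cv2.cvtColor(c['frame'],cv2.COLOR_RGB2HSV)
    m=((h[...,0]>=21)&(h[...,0]<36)&(h[...,1]>140)).astype(np.uint8); k=np.zeros_like(m);k[y0:y1,x0:x1]=m[y0:y1,x0:x1]
    n_,l,st,ce=cv2.connectedComponentsWithStats(k); i=1+st[1:,4].argmax()
    for z in(-.014,.009):
        P=np.array([at(c,u,v,z)[:2]*1000 for v,u in np.argwhere(l==i)],np.float32); print(n,z,cv2.minAreaRect(P),P.mean(0))
E
```

```text
top -0.014 ((568.0057983398438, 129.830322265625), (178.0040283203125, 52.337921142578125), 8.167412757873535) [565.68256 128.83362]
top 0.009 ((566.086181640625, 125.23065948486328), (173.45681762695312, 51.00092315673828), 8.167413711547852) [563.8223  124.25946]
scene -0.014 ((563.7737426757812, 127.8291244506836), (199.47378540039062, 60.47963333129883), 7.750690460205078) [568.31775 128.01585]
scene 0.009 ((578.9633178710938, 121.17237854003906), (195.32568359375, 59.221927642822266), 7.750688076019287) [583.41284 121.35537]
```

```bash
python3 -c "
from bench import ctrl
print(ctrl.hand_in())"
```

```text
the job is handed in; nothing more can be done
None
```

The job is handed in: the three tins are stacked on the cork mat (large, middle, small) and the flashlight lies in the cradle. In the last images both looked in place, the flashlight centred within about 1–2 mm of the cradle. I never moved the mug, key fob or buckle. The hand-in gave no verdict.

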